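Bleed the air tank through its lock-nut valve

ROBOT

A 6-joint arm with a two-finger parallel gripper is mounted at the origin on a cart in front of the work surface, level with it; the furniture and walls round the work are solid. World frame = base frame: x ahead of the robot, y to its left, z up, the work surface at z = 0. Lengths are in m, angles in rad, forces in N, time in s.
With the tool pointing down it reaches from about 0.225 to 0.875 m from the base axis. Payload 3.4 kg.
Tool frame: the origin (TCP) lies at the very end of the fingers, on their centre line; the grasp point (between the pads) lies 19 mm behind it; z points along the fingers, y is the line along which they close (so a half turn about z gives the same grasp; the last joint's range is limited). The gripper opens to 85 mm and grips with 20 to 120 N. Pads are 22 mm wide; open, the fingers measure 114 mm over their backs; the gripper's body (76 mm by 85 mm) begins 54 mm behind the grasp point. The pads swing forward as they close: fully open they stand 13 mm farther back than shut.
Start: joints at [1.099, 0.276, 1.505, -0, 1.361, -0.121], TCP at [0.198, 0.54, 0.231] pointing down, gripper open.
Joint ranges: [-2.89, 2.89], [-0.75, 2.08], [0.22, 2.7], [-1.18, 4.32], [0.11, 2.71], [-2.7, 2.7]. Speed limits (rad/s): [2.57, 2.57, 3.14, 3.14, 3.14, 3.14].

INTERFACE

Orientations are given as a unit quaternion [x, y, z, w].
In Python, from station import env, eyes gives the robot as it stands. The module is installed in compiled form; this text tells all that it offers.
- The arm moves only by the tool play_rows, never from a script. Its arguments are lists of equal length, an entry for each row: "linear": the shift along the tool's x, y, z in parts of the range, where 1.0 means 750 mm, a list of three; "rotation": the turn, a rotation vector about the tool's x, y, z in a scale on which 1.0 is 4 rad, a list of three; "fingers": the finger opening in mm, from 0 to 85.4. In form: {"linear": [[dx, dy, dz], ...], "rotation": [[rx, ry, rz], ...], "fingers": [fingers, ...]}. A call has 1 to 12 rows; each row is the pose to reach, as a shift and turn from the pose commanded when the call began, along the tool's axes at that moment; what a row does not reach only later rows make up. A row lasts 1/8 s, in which the tool goes at most 62.5 mm and 10.7 degrees, less where a joint would pass 70% of its speed; a pose out of reach is approached as far as the arm can. A call with a gripper value outside its range is refused whole. The fingers move at their own pace and stop on an object; "grip_force" is the grip in N (left out, the last holds). Time passes only in rows, so rows that repeat a pose let the fingers close. It gives the time, the measured TCP pose, the force, the opening and the grip force at its end, in the units of the state.
- env.read_state(): the state, without advancing time (a new reading comes with each control period).
- eyes.read_camera(name): name is "side" or "top"; returns a dict with "image" (420x560x3 uint8, red, green, blue), "camera_matrix" (3x3 intrinsics, pixels), "extrinsics" (4x4, takes a point from world to camera coordinates). Camera axes: x right, y up, looking along -z (the intrinsics and any distortion apply to the point x, -y, -z); pixel columns grow to the right and rows downward; lengths in m; the calibration is good to about 2 mm. A picture is of the moment at which its call begins. There is no depth.
- env.close_job(): hands the job in; it is judged then, once.
The state is a dict: "clock": time; "joints": joint angles; "qd": joint speeds; "joint_torque": joint torques, N m; "eef_pos": TCP position; "eef_rot": TCP orientation; "wrist_force": force on the tool from outside, world axes, zero at the start; "ft_torque": the same for the moment, N m; "opening": finger opening in m; "finger_force": force on a finger pad.
Only numpy, scipy, OpenCV 4.12 (cv2) and the standard library are available. Lean on these libraries where they do the work, as an engineer would, in place of code of your own. Each camera call takes 0.05 s, during which the arm holds its last target. There are 200 camera calls.

TASK

Let the air out of the small steel tank on the worktop: unscrew the tiny knurled lock nut on its valve, anticlockwise seen from above and a part turn at a time, right up to where it stops, without wrenching the valve core round with it. Then press the freed valve tip all the way down, gently, with the closed fingertips, hold it down for about two seconds, and let it spring back up. Leave the nut up at its stop and do not disturb the dropper bottle, thread spool and peg near by.

Things in the scene. Friction and masses are not known exactly. Their poses are not given: they have to be found in the camera images.
- tank: Upright aluminium-coloured air tank fixed to the worktop, 90 mm diameter on a dark round foot of 110 mm, flat top at 92 mm. Origin: centre of its underside; z up. A round pressure gauge looks out of its -x side. On top stand the valve, 22 mm from the axis towards +x, and a low brass hexagonal drain plug (14 mm across, top at 100 mm), 20 mm from the axis towards -x, which is left alone.
- stem_end (a point): Top of the fixed brass valve stem, on the valve's upright axis, 112 mm above the worktop; axes as the tank's. The stem is 10 mm in diameter, with a brass foot 18 mm wide up to 97 mm. Above it come the lock nut, the thin threaded pin and the valve tip.
- nut_mid (a point): Centre of the knurled brass lock nut, 14 mm diameter, 12 mm high, on the valve's axis; axes do not turn with the nut. Fully down it rests on the stem (centre 118 mm up); it starts 0 to 1.5 rad undone. Anticlockwise from above it climbs 1.2 mm per rad to a hard stop at 5.0 rad (6 mm up). It turns stiffly (0.04 N m) and stays put. While down it blocks the tip; it goes down with the pressed tip.
- valve_tip: Steel button, 8 mm in diameter and 8 mm high, at the end of the thin threaded pin that runs through the nut; origin: centre of its top face, 138 mm above the worktop when not pressed; z up. It stands 14 mm above a nut that is fully down and 8 mm above one at its stop. Pressing it down moves it up to 5 mm against a spring: about 3 N to start, 11 N at the bottom, then a hard stop.
- plunger (a joint): How far the valve tip is pressed down: 0 up (sprung back) to 0.005 m fully down. The valve seat is soft: 12 to 17 N holds the tip fully down, over 25 N would spoil it.
- valve_core (a joint): Turn of the valve core (pin and tip) in the stem, rad, positive anticlockwise from above; 0 at the start. It is held springily by its seal (about 0.05 N m of friction plus 0.6 N m per rad) and is wrung round when the nut is forced on past its stop; the stop is felt as a rising torque, and twisting the core by more than about 0.25 rad would tear the seal.
- dropper: Small dark dropper bottle, 33 mm diameter, 102 mm high, standing loose behind the tank; origin at its underside. Bystander.
- spool: Wooden thread spool, 30 mm diameter, 38 mm high, standing loose behind the tank; origin at its underside. Bystander.
- peg: Wooden clothes peg, 15 x 72 x 12 mm, lying loose in front of the tank; origin at its underside. Bystander.

How it is judged:
By the outcome, as a careful person would: the job done as asked, in the order asked, and still so for the second after the job is handed in, with the robot touching nothing.
It also fails if it takes over 72 s, if anything falls off the work surface, if the arm or the gripper's body presses on something with over 40 N, if the wrist force passes 120 N, or if a joint passes its speed limit or range.

## Working session

There is one attempt and no reset: what is moved stays moved. The work goes in short steps, Python scripts to look and compute and a tool call to move; the robot and the scene stay as the last step left them, time stands still between calls to the robot, and variables do not carry over. Pictures are saved under pics/ and viewed, at most 10 in all, crops included, and the job is handed in when it is done.

Besides the shell and the picture viewer there is one more tool, called after "Emit:" as name(argument=value, ...) on one line, values as JSON. play_rows: Moves the arm, as the interface text tells. Its arguments: {"type":"object","properties":{"linear":{"type":"array","items":{"type":"array","items":{"type":"number"}}},"rotation":{"type":"array","items":{"type":"array","items":{"type":"number"}}},"fingers":{"type":"array","items":{"type":"number"}},"grip_force":{"type":"number"}},"required":["linear","rotation","fingers"]}

```bash
mkdir -p pics; python3 - <<'E'
from station import env, eyes
import cv2,numpy as np
np.set_printoptions(precision=4,suppress=True)
s=env.read_state()
for k,v in s.items(): print(k,v)
for n in("side","top"):
    r=eyes.read_camera(n); cv2.imwrite(f"pics/{n}0.png",r["image"][:,:,::-1]); print(n,r["camera_matrix"],r["extrinsics"],[k for k in r])
a=cv2.imread("pics/side0.png");b=cv2.imread("pics/top0.png")
E
```

```text
clock 0.0
joints [ 1.099   0.2766  1.5062  0.      1.3607 -0.121 ]
qd [-0.0013 -0.0001 -0.0005  0.0017  0.0006  0.0023]
joint_torque [  0.0027 -41.6778 -24.5814   0.       0.0112  -0.    ]
eef_pos [0.1974 0.5395 0.2304]
eef_rot [ 0.1745  0.9847 -0.0009 -0.0003]
wrist_force [0.2342 0.2822 0.3906]
ft_torque [0.023  0.0105 0.0144]
finger_force 0.0
opening 0.08537107947974326
side [[483.0176   0.     278.5992]
 [  0.     483.0176 208.4316]
 [  0.       0.       1.    ]] [[ 0.914  -0.4056  0.0113 -0.599 ]
 [ 0.1678  0.4032  0.8996 -0.1405]
 [-0.3694 -0.8203  0.4366 -0.7975]
 [ 0.      0.      0.      1.    ]] ['image', 'camera_matrix', 'extrinsics']
top [[435.3191   0.     282.8315]
 [  0.     435.3191 205.5717]
 [  0.       0.       1.    ]] [[-0.0275 -0.9996 -0.0095 -0.1289]
 [ 0.9881 -0.0286  0.1512 -0.6023]
 [-0.1514 -0.0052  0.9885 -0.8758]
 [ 0.      0.      0.      1.    ]] ['image', 'camera_matrix', 'extrinsics']
```

View pics/side0.png

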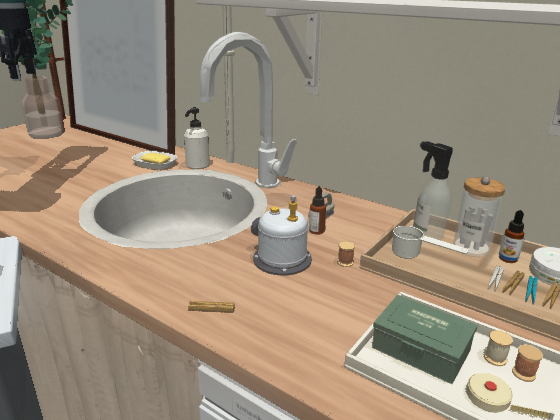

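View pics/top0.png

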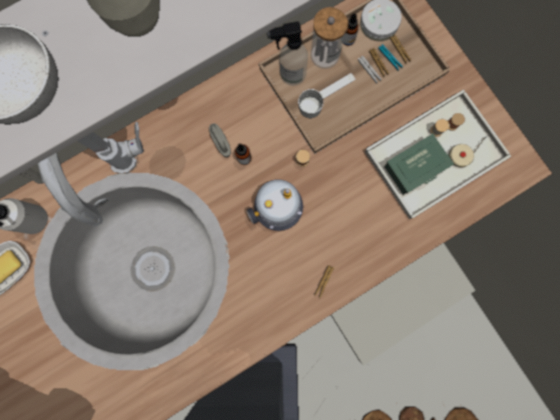

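The side view shows the tank at about (283,240), with the valve tip at (293,199) and the drain plug at (274,210). In the top view the tank is at (278,205), the valve near (287,194) and the plug near (268,203). I'll zoom in on both.

```bash
python3 - <<'E'
import cv2,numpy as np
a=cv2.imread("pics/side0.png")[190:240,262:322];b=cv2.imread("pics/top0.png")[175:225,250:310]
f=lambda i:cv2.resize(i,None,fx=6.6,fy=6.6*1.0,interpolation=cv2.INTER_NEAREST)
cv2.imwrite("pics/z0.png",np.hstack([f(a),f(b)]))
E
```

```text
(no output)
```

View pics/z0.png

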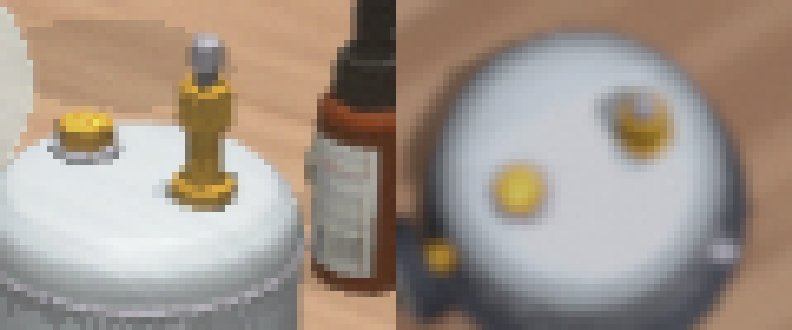

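The side crop shows the tip's top at about (293.4,195.2), with the nut over rows 202 to 208.5. In the top crop the tip is at about (287.4,191). Next I'll triangulate using masks.

```bash
cat > h.py <<'E'
import numpy as np,cv2
from station import env,eyes
from scipy.spatial.transform import Rotation as R
np.set_printoptions(precision=4,suppress=True)
def P(r): return r["camera_matrix"]@np.diag([1,-1,-1])@r["extrinsics"][:3]
def proj(r,X): p=P(r)@np.r_[X,1]; return p[:2]/p[2]
def tri(ra,pa,rb,pb):
    X=cv2.triangulatePoints(P(ra),P(rb),np.float64(pa).reshape(2,1),np.float64(pb).reshape(2,1)).ravel(); X=X[:3]/X[3]
    return X, np.linalg.norm(proj(ra,X)-pa), np.linalg.norm(proj(rb,X)-pb)
def onplane(r,p,z):
    E=r["extrinsics"];c=-E[:3,:3].T@E[:3,3]
    d=E[:3,:3].T@(np.diag([1,-1,-1])@np.linalg.inv(r["camera_matrix"])@np.r_[p,1]); return c+d*(z-c[2])/d[2]
def comps(img,m,amin=4):
    n,l,st,ce=cv2.connectedComponentsWithStats(m.astype(np.uint8)); return [(st[i].tolist(),ce[i].round(2).tolist()) for i in range(1,n) if st[i][4]>=amin]
E
python3 - <<'E'
from h import *
S=eyes.read_camera("side");T=eyes.read_camera("top")
def brass(r,x0,x1,y0,y1):
    h=cv2.cvtColor(r["image"],cv2.COLOR_RGB2HSV); m=(h[...,0]>16)&(h[...,0]<32)&(h[...,1]>130)&(h[...,2]>70)
    k=np.zeros(m.shape,bool);k[y0:y1,x0:x1]=m[y0:y1,x0:x1]; return k
ms=brass(S,262,322,190,240); mt=brass(T,250,310,175,225)
print(comps(S,ms));print(comps(T,mt))
for y in range(200,224): 
    xs=np.where(ms[y,280:310])[0]; print(y,(xs.min()+280,xs.max()+280) if len(xs) else None,end=' ')
# grey tip in side: low-saturation pixels in window
h=cv2.cvtColor(S["image"],cv2.COLOR_RGB2HSV); k=np.zeros(ms.shape,bool); k[192:204,286:302]=h[192:204,286:302,1]<70; print("\ntip side",comps(S,k))
h=cv2.cvtColor(T["image"],cv2.COLOR_RGB2HSV)
print(h[186:200,281:295,1]);print(h[186:200,281:295,2])
for ps in [(293.4,195.5)]:
  for pt in [(287.2,190.5),(287.5,191)]: print(tri(S,ps,T,pt))
print(onplane(S,(293.4,195.5),.138),onplane(T,(287.4,190.8),.138))
E
```

```text
[([288, 201, 9, 20, 120], [292.42, 210.87]), ([271, 207, 8, 6, 37], [274.51, 209.0])]
[([284, 193, 7, 5, 26], [287.08, 194.77]), ([266, 201, 5, 6, 25], [268.04, 203.4]), ([255, 211, 4, 5, 16], [256.38, 213.19])]
200 None 201 (np.int64(290), np.int64(290)) 202 (np.int64(289), np.int64(296)) 203 (np.int64(289), np.int64(296)) 204 (np.int64(289), np.int64(296)) 205 (np.int64(289), np.int64(296)) 206 (np.int64(289), np.int64(296)) 207 (np.int64(289), np.int64(296)) 208 (np.int64(290), np.int64(296)) 209 (np.int64(291), np.int64(295)) 210 (np.int64(291), np.int64(294)) 211 (np.int64(291), np.int64(294)) 212 (np.int64(291), np.int64(294)) 213 (np.int64(291), np.int64(294)) 214 (np.int64(291), np.int64(294)) 215 (np.int64(290), np.int64(294)) 216 (np.int64(289), np.int64(295)) 217 (np.int64(288), np.int64(296)) 218 (np.int64(288), np.int64(296)) 219 (np.int64(289), np.int64(296)) 220 (np.int64(291), np.int64(295)) 221 None 222 None 223 None 
tip side [([291, 195, 5, 8, 33], [292.85, 198.09])]
[[ 19  19  18  18  19  18  19  21  21  18  19  15   8  45]
 [ 16  15  17  15  12  12  15  15  16  1
[... 1112 characters left out ...]
150 169 173 176 184 195 187]
 [166 135 128 139 147 147 148 161 170 169 173 183 196 191]
 [176 139 116 122 138 150 157 160 161 164 173 185 197 196]
 [188 156 126 117 117 126 131 137 150 167 177 185 197 196]
 [199 177 149 136 130 124 126 138 159 177 184 186 198 197]
 [203 190 165 151 146 146 151 160 178 189 192 196 202 201]
 [205 197 184 161 155 157 161 169 182 192 196 204 205 203]
 [204 202 197 186 173 164 168 179 189 196 204 205 206 203]]
(array([ 0.6131, -0.1554,  0.1365]), np.float64(0.1528385608480494), np.float64(0.1703353843177791))
(array([ 0.6124, -0.1561,  0.1368]), np.float64(0.030595138730912744), np.float64(0.034088637116365214))
[ 0.6113 -0.1584  0.138 ] [ 0.6125 -0.1559  0.138 ]
```

```bash
python3 - <<'E'
from h import *
S=eyes.read_camera("side");T=eyes.read_camera("top")
print(tri(S,(292.7,195.3),T,(287,190.5)))
print(tri(S,(292.5,205),T,(287.05,192.5)),"nut-ish")
X=tri(S,(292.7,195.3),T,(287,190.5))[0]
plugS,plugT=(274.5,209),(268.0,203.3)
print("plug",onplane(T,plugT,.1),onplane(S,plugS,.098),tri(S,plugS,T,plugT))
for z in(.138,.130,.126,.124,.118,.112,.097): print(z,proj(S,[X[0],X[1],z]),proj(T,[X[0],X[1],z]))
print("nut top edge rows: near/far")
for n,p in dict(dropper=(243,154),spool=(302,157),peg=(324,281)).items(): print(n,onplane(T,p,.1 if n=='dropper' else .038 if n=='spool' else .01))
s=env.read_state(); Rm=R.from_quat(s["eef_rot"]).as_matrix(); print(Rm)
E
```

```text
(array([ 0.6125, -0.1548,  0.1368]), np.float64(0.4144821598138034), np.float64(0.46199390641479327))
(array([ 0.6123, -0.155 ,  0.1183]), np.float64(0.2836406796432835), np.float64(0.3123413348360457)) nut-ish
plug [ 0.5955 -0.1168  0.1   ] [ 0.593  -0.1194  0.098 ] (array([ 0.5952, -0.1163,  0.0963]), np.float64(0.40644260756649764), np.float64(0.4556965022676681))
0.138 [293.1257 194.598 ] [286.8457 190.8193]
0.13 [293.0133 198.7939] [286.8473 191.5858]
0.126 [292.9575 200.8788] [286.8481 191.9636]
0.124 [292.9296 201.918 ] [286.8486 192.1512]
0.118 [292.8465 205.0227] [286.8498 192.7088]
0.112 [292.7638 208.1083] [286.851  193.2586]
0.097 [292.5594 215.7394] [286.8539 194.6004]
nut top edge rows: near/far
dropper [ 0.6981 -0.0684  0.1   ]
spool [ 0.7048 -0.1903  0.038 ]
peg [ 0.4381 -0.2292  0.01  ]
[[-0.9391  0.3436 -0.0002]
 [ 0.3436  0.9391 -0.0005]
 [ 0.     -0.0005 -1.    ]]
```

```bash
python3 - <<'E'
from h import *
S=eyes.read_camera("side");T=eyes.read_camera("top")
print(tri(S,(208,97),T,(90,212)));print(tri(S,(238,36),T,(62,180)))
for z in(.2,.25,.3):print(onplane(T,(92,213),z))
E
```

```text
(array([0.5649, 0.1748, 0.2405]), np.float64(0.8205382005719646), np.float64(1.3117462548640224))
(array([0.612 , 0.1541, 0.3651]), np.float64(7.184049515193146), np.float64(13.097167969085792))
[0.5712 0.1892 0.2   ]
[0.5638 0.1667 0.25  ]
[0.5564 0.1442 0.3   ]
```

The rows are not in the units I measure in: shifts go in shares of 750 mm and turns go in shares of 4 rad. I convert before sending: -484 mm / 750 = -0.6453, -443 mm / 750 = -0.5907, 0.18 rad / 4 = 0.045.

Emit:
play_rows(linear=[[-0.052, -0.0627, 0], [-0.104, -0.1253, 0], [-0.156, -0.1893, 0], [-0.2093, -0.252, 0], [-0.2613, -0.316, 0], [-0.304, -0.3707, 0], [-0.348, -0.4253, 0], [-0.392, -0.4813, 0], [-0.436, -0.536, 0], [-0.48, -0.5907, 0], [-0.524, -0.6453, 0], [-0.524, -0.6453, 0]], rotation=[[0, 0, 0.045], [0, 0, 0.09], [0, 0, 0.135], [0, 0, 0.18], [0, 0, 0.225], [0, 0, 0.27], [0, 0, 0.315], [0, 0, 0.36], [0, 0, 0.405], [0, 0, 0.45], [0, 0, 0.495], [0, 0, 0.525]], fingers=[40, 40, 40, 40, 40, 40, 40, 40, 40, 40, 40, 40], grip_force=25)

```text
clock: 1.9
eef_pos: [0.4018, -0.0532, 0.2314]
eef_rot: [0.943, 0.334, 0.0, 0.001]
wrist_force: [0.1, 0.5, 0.9]
opening: 0.0399
finger_force: 0.0
```

```bash
cat > t.py <<'E'
from h import *
import sys
# t.py x y z [psi]: move from measured pose to TCP target, tool mm
s=env.read_state(); M=R.from_quat(s["eef_rot"]).as_matrix()
print("t",round(s["clock"],2),"pos",s["eef_pos"],"psi",round(np.arctan2(M[1,1],M[0,1]),3),"j",s["joints"],"op",round(s["opening"]*1e3,2),"ff",s["finger_force"],"F",s["wrist_force"],"T",s["ft_torque"])
print("M",M)
if len(sys.argv)>3: print("tool mm",1e3*M.T@(np.array(sys.argv[1:4],float)-s["eef_pos"]))
E
python3 t.py 0.6125 -0.155 0.16
```

```text
t 1.9 pos [ 0.4018 -0.0532  0.2314] psi -0.89 j [-0.3027  0.0144  1.8263 -0.0011  1.2993  0.5875] op 39.86 ff 0.0 F [0.127  0.5035 0.8531] T [ 0.0115  0.0031 -0.005 ]
M [[ 0.777   0.6295  0.0011]
 [ 0.6295 -0.777  -0.0015]
 [-0.0001  0.0019 -1.    ]]
tool mm [ 99.6139 211.6323  71.8088]
```

In the tool's units: 212 mm / 750 = 0.2827, 159 mm / 750 = 0.212, 0.6 rad / 4 = 0.15.

Emit:
play_rows(linear=[[0.0333, 0.0707, 0.0133], [0.0667, 0.1413, 0.0267], [0.1, 0.212, 0.04], [0.1333, 0.2827, 0.0533], [0.1333, 0.2827, 0.0667], [0.1333, 0.2827, 0.0667], [0.1333, 0.2827, 0.0667]], rotation=[[0, 0, 0.0375], [0, 0, 0.075], [0, 0, 0.1125], [0, 0, 0.15], [0, 0, 0.15], [0, 0, 0.15], [0, 0, 0.15]], fingers=[40, 40, 40, 40, 40, 40, 40])

```text
clock: 2.78
eef_pos: [0.6115, -0.1486, 0.182]
eef_rot: [0.999, 0.046, -0.0, -0.0]
wrist_force: [-0.9, 0.3, -0.0]
opening: 0.04
finger_force: 0.0
```

```bash
python3 t.py 0.6125 -0.155 0.108;  python3 - <<'E'
from h import *
f=lambda i:cv2.resize(i,None,fx=4,fy=4,interpolation=cv2.INTER_CUBIC)
S=eyes.read_camera("side")["image"][150:250,245:345];T=eyes.read_camera("top")["image"][140:240,230:330]
cv2.imwrite("pics/a1.png",np.hstack([f(S),f(T)])[:,:,::-1])
E
```

```text
t 2.77 pos [ 0.6115 -0.1486  0.182 ] psi -1.479 j [-0.349   0.3861  1.4628  0.0002  1.2928  1.1302] op 39.97 ff 0.0 F [-0.8947  0.3487 -0.0485] T [0.0627 0.036  0.0022]
M [[ 0.9958  0.0913 -0.    ]
 [ 0.0913 -0.9958  0.0002]
 [-0.     -0.0002 -1.    ]]
tool mm [ 0.424   6.4509 73.949 ]
```

View pics/a1.png

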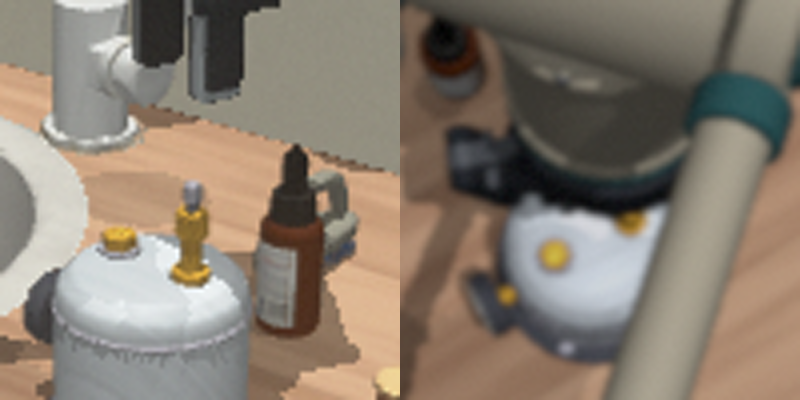

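The side crop shows both fingertips clear above the tip, and in the top view the arm hides the valve. I'll correct the position before going down.

In the tool's units: 20 mm / 750 = 0.0267, 10 mm / 750 = 0.0133.

Emit:
play_rows(linear=[[0, 0.004, 0.0133], [0, 0.0067, 0.0267], [0, 0.0067, 0.0267], [0, 0.0067, 0.0267]], rotation=[[0, 0, 0], [0, 0, 0], [0, 0, 0], [0, 0, 0]], fingers=[40, 40, 40, 40])

```text
clock: 3.38
eef_pos: [0.6129, -0.1543, 0.1611]
eef_rot: [0.999, 0.045, -0.0, -0.0]
wrist_force: [-0.6, -0.4, 0.1]
opening: 0.0401
finger_force: 0.0
```

```bash
python3 t.py 0.6125 -0.155 0.108
```

```text
t 3.38 pos [ 0.6129 -0.1543  0.1611] psi -1.48 j [-0.3567  0.4044  1.4872  0.0001  1.2503  1.1234] op 40.09 ff 0.0 F [-0.5657 -0.4301  0.1222] T [-0.0117  0.0334 -0.0141]
M [[ 0.9959  0.0906 -0.0003]
 [ 0.0906 -0.9959  0.0002]
 [-0.0003 -0.0003 -1.    ]]
tool mm [-0.4864  0.6906 53.0806]
```

In the tool's units: 56 mm / 750 = 0.0747, 45 mm / 750 = 0.06.

Emit:
play_rows(linear=[[0, 0, 0.02], [0, 0.0007, 0.04], [0, 0.0007, 0.06], [0, 0.0007, 0.0747], [0, 0.0007, 0.0747], [0, 0.0007, 0.0747]], rotation=[[0, 0, 0], [0, 0, 0], [0, 0, 0], [0, 0, 0], [0, 0, 0], [0, 0, 0]], fingers=[40, 40, 40, 40, 30, 24])

```text
clock: 4.12
eef_pos: [0.6134, -0.1548, 0.1055]
eef_rot: [0.999, 0.045, 0.0, 0.0]
wrist_force: [0.6, 0.8, 0.5]
opening: 0.024
finger_force: 0.0
```

```bash
python3 t.py 0.6125 -0.155 0.105;  python3 - <<'E'
from h import *
f=lambda i:cv2.resize(i,None,fx=8,fy=8,interpolation=cv2.INTER_CUBIC)
S=eyes.read_camera("side")["image"][170:235,255:335]
cv2.imwrite("pics/a2.png",f(S)[:,:,::-1])
E
```

```text
t 4.12 pos [ 0.6134 -0.1548  0.1055] psi -1.48 j [-0.3573  0.4489  1.562   0.0001  1.13    1.1227] op 24.05 ff 0.0 F [0.6253 0.8055 0.5353] T [ 0.0225 -0.007  -0.0214]
M [[ 0.9959  0.0907  0.0007]
 [ 0.0907 -0.9959 -0.0001]
 [ 0.0007  0.0002 -1.    ]]
tool mm [-0.8678  0.0899  0.5398]
```

View pics/a2.png

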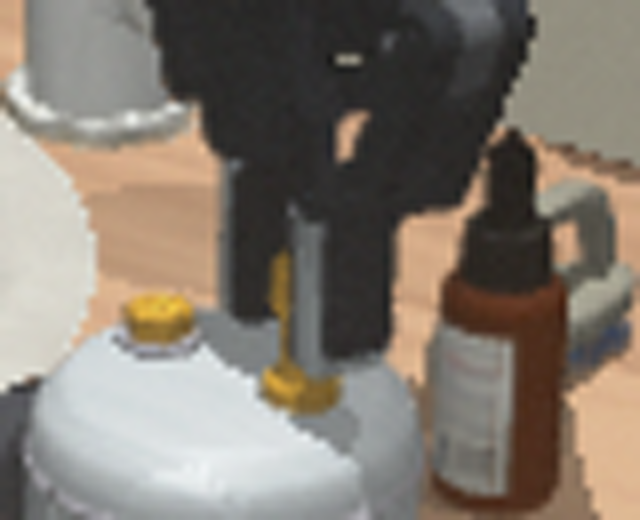

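The valve stands between the fingers at about crop (285,300). I'll close on the nut.

In the tool's units: -0.5 mm / 750 = -0.0007.

Emit:
play_rows(linear=[[-0.0007, 0, 0], [-0.0007, 0, 0], [-0.0007, 0, 0], [-0.0007, 0, 0]], rotation=[[0, 0, 0], [0, 0, 0], [0, 0, 0], [0, 0, 0]], fingers=[18, 15, 10, 10], grip_force=25)

```text
clock: 4.68
eef_pos: [0.6127, -0.1552, 0.1057]
eef_rot: [0.999, 0.045, 0.0, 0.0]
wrist_force: [-1.0, -1.6, 2.5]
opening: 0.0126
finger_force: 24.4
```

```bash
python3 t.py 0.6125 -0.155 0.105
```

```text
t 4.67 pos [ 0.6127 -0.1552  0.1057] psi -1.48 j [-0.3578  0.448   1.5632 -0.0004  1.1295  1.1223] op 12.58 ff 24.363041818141937 F [-0.9898 -1.5572  2.4902] T [-0.2099  0.0423 -0.0082]
M [[ 0.9959  0.0907  0.0007]
 [ 0.0907 -0.9959 -0.0007]
 [ 0.0007  0.0007 -1.    ]]
tool mm [-0.2016 -0.1715  0.6998]
```

In the tool's units: -1.4 mm / 750 = -0.0019, -1.2 mm / 750 = -0.0016, -1.2 rad / 4 = -0.3.

Emit:
play_rows(linear=[[0, 0, -0.0003], [0, 0, -0.0005], [0, 0, -0.0008], [0, 0, -0.0011], [0, 0, -0.0013], [0, 0, -0.0016], [0, 0, -0.0019], [0, 0, -0.0019]], rotation=[[0, 0, -0.0375], [0, 0, -0.075], [0, 0, -0.1125], [0, 0, -0.15], [0, 0, -0.2], [0, 0, -0.25], [0, 0, -0.3], [0, 0, -0.3]], fingers=[10, 10, 10, 10, 10, 10, 10, 10])

```text
clock: 5.68
eef_pos: [0.6129, -0.1554, 0.1071]
eef_rot: [0.798, 0.602, 0.0, 0.001]
wrist_force: [-0.4, -1.8, 2.3]
opening: 0.0126
finger_force: 24.4
```

```bash
python3 t.py 0.6125 -0.155 0.105
```

```text
t 5.67 pos [ 0.6129 -0.1554  0.1071] psi -0.278 j [-0.358   0.4468  1.5612 -0.0007  1.1321 -0.0796] op 12.58 ff 24.393615424633026 F [-0.3834 -1.785   2.3481] T [-0.3396  0.0199 -0.0502]
M [[ 0.2745  0.9616  0.0011]
 [ 0.9616 -0.2745 -0.0011]
 [-0.0008  0.0014 -1.    ]]
tool mm [ 0.3007 -0.5368  2.1344]
```

In the tool's units: 1.6 rad / 4 = 0.4.

Emit:
play_rows(linear=[[0, 0, 0], [0, 0, 0], [0, 0, 0], [0, 0, 0], [0, 0, 0], [0, 0, 0], [0, 0, 0], [0, 0, 0], [0, 0, 0], [0, 0, 0], [0, 0, 0], [0, 0, 0]], rotation=[[0, 0, 0], [0, 0, 0], [0, 0, 0.045], [0, 0, 0.09], [0, 0, 0.135], [0, 0, 0.18], [0, 0, 0.225], [0, 0, 0.27], [0, 0, 0.315], [0, 0, 0.36], [0, 0, 0.4], [0, 0, 0.4]], fingers=[22, 22, 22, 22, 22, 22, 22, 22, 22, 22, 22, 22])

```text
clock: 7.18
eef_pos: [0.6124, -0.1545, 0.1064]
eef_rot: [0.988, -0.153, -0.0, -0.0]
wrist_force: [-1.0, 0.0, 0.1]
opening: 0.0226
finger_force: 0.0
```

```bash
python3 t.py 0.6125 -0.155 0.107
```

```text
t 7.17 pos [ 0.6124 -0.1545  0.1064] psi -1.878 j [-0.3575  0.4473  1.5623  0.0003  1.1325  1.5208] op 22.56 ff 0.0 F [-0.9502  0.0353  0.1217] T [ 0.0274 -0.0341 -0.008 ]
M [[ 0.9531 -0.3028 -0.0004]
 [-0.3028 -0.9531  0.0005]
 [-0.0006 -0.0003 -1.    ]]
tool mm [ 0.2806  0.4215 -0.555 ]
```

In the tool's units: -1.6 mm / 750 = -0.0021, -1.4 mm / 750 = -0.0019, -1.36 rad / 4 = -0.34.

Emit:
play_rows(linear=[[0, 0.0007, 0], [0, 0.0007, 0], [0, 0.0007, 0], [0, 0.0007, -0.0003], [0, 0.0007, -0.0005], [0, 0.0007, -0.0008], [0, 0.0007, -0.0011], [0, 0.0007, -0.0013], [0, 0.0007, -0.0016], [0, 0.0007, -0.0019], [0, 0.0007, -0.0021], [0, 0.0007, -0.0021]], rotation=[[0, 0, 0], [0, 0, 0], [0, 0, 0], [0, 0, -0.0425], [0, 0, -0.085], [0, 0, -0.1275], [0, 0, -0.17], [0, 0, -0.2125], [0, 0, -0.255], [0, 0, -0.2975], [0, 0, -0.34], [0, 0, -0.34]], fingers=[14, 10, 10, 10, 10, 10, 10, 10, 10, 10, 10, 10])

```text
clock: 8.68
eef_pos: [0.6127, -0.1558, 0.1083]
eef_rot: [0.865, 0.501, 0.0, 0.001]
wrist_force: [0.5, -1.7, -0.9]
opening: 0.0129
finger_force: 24.3
```

```bash
python3 t.py 0.6125 -0.155 0.107
```

```text
t 8.68 pos [ 0.6127 -0.1558  0.1083] psi -0.521 j [-0.3586  0.4458  1.5597 -0.0006  1.1351  0.1631] op 12.85 ff 24.344367384910583 F [ 0.5109 -1.6929 -0.8875] T [-0.1831 -0.1009  0.0575]
M [[ 0.4982  0.8671  0.0007]
 [ 0.8671 -0.4982 -0.0009]
 [-0.0004  0.001  -1.    ]]
tool mm [ 0.5759 -0.5239  1.3362]
```

```bash
cat > av.py <<'E'
from h import *
a=[]
for i in range(6):
    S=eyes.read_camera("side"); s=env.read_state(); a.append(np.r_[s["wrist_force"],s["ft_torque"]])
a=np.array(a); print("mean",a.mean(0),"sd",a.std(0),"t",s["clock"])
E
python3 av.py
```

```text
mean [ 0.7902 -1.9801 -0.7191 -0.2953 -0.157   0.0287] sd [0.4606 0.4126 0.4543 0.0538 0.0311 0.0127] t 8.975
```

In the tool's units: -0.9 mm / 750 = -0.0012, -0.7 mm / 750 = -0.0009, -0.75 rad / 4 = -0.1875.

Emit:
play_rows(linear=[[0, 0, -0.0003], [0, 0, -0.0005], [0, 0, -0.0008], [0, 0, -0.0009], [0, 0, -0.0012]], rotation=[[0, 0, -0.0375], [0, 0, -0.075], [0, 0, -0.1125], [0, 0, -0.15], [0, 0, -0.1875]], fingers=[10, 10, 10, 10, 10])

```text
clock: 9.6
eef_pos: [0.6132, -0.1558, 0.1093]
eef_rot: [0.62, 0.785, 0.0, 0.001]
wrist_force: [2.0, -1.7, -2.0]
opening: 0.0127
finger_force: 24.3
```

```bash
python3 t.py; python3 av.py
```

```text
t 9.6 pos [ 0.6132 -0.1558  0.1093] psi 0.234 j [-0.3586  0.4451  1.5582 -0.0002  1.1363 -0.5925] op 12.71 ff 24.326747059822083 F [ 2.0138 -1.7497 -2.0432] T [-0.3378 -0.3406 -0.0137]
M [[-0.2319  0.9727  0.0018]
 [ 0.9727  0.2319 -0.0009]
 [-0.0013  0.0015 -1.    ]]
mean [ 2.5416 -2.8346 -1.6159 -0.4647 -0.4606  0.0258] sd [0.7418 0.3469 0.5924 0.0406 0.078  0.026 ] t 9.9
```

In the tool's units: -55 mm / 750 = -0.0733, -40 mm / 750 = -0.0533, 1.4 rad / 4 = 0.35.

Emit:
play_rows(linear=[[0, 0, 0], [0, 0, 0], [0, 0, -0.0267], [0, 0, -0.0533], [0, 0, -0.0733], [0, 0, -0.0733], [0, 0, -0.0733], [0, 0, -0.0733], [0, 0, -0.0733], [0, 0, -0.0733], [0, 0, -0.0733], [0, 0, -0.0733]], rotation=[[0, 0, 0], [0, 0, 0], [0, 0, 0.025], [0, 0, 0.0625], [0, 0, 0.1], [0, 0, 0.1375], [0, 0, 0.175], [0, 0, 0.2125], [0, 0, 0.25], [0, 0, 0.3], [0, 0, 0.35], [0, 0, 0.35]], fingers=[24, 24, 24, 24, 24, 24, 24, 24, 24, 24, 24, 24])

```text
clock: 11.4
eef_pos: [0.6118, -0.1547, 0.1641]
eef_rot: [0.98, 0.199, -0.0, -0.001]
wrist_force: [-0.1, 0.7, -0.0]
opening: 0.0241
finger_force: 0.0
```

```bash
python3 t.py .6127 -.1555 .108; cat > look.py <<'E'
from h import *
import sys
r=eyes.read_camera("side"); cv2.imwrite("pics/%s_full.png"%sys.argv[1],r["image"][:,:,::-1])
h=cv2.cvtColor(r["image"],cv2.COLOR_RGB2HSV); m=(h[...,0]>16)&(h[...,0]<32)&(h[...,1]>130)&(h[...,2]>70)
old=cv2.imread("pics/side0.png")[185:225,270:315]; 
f=lambda i:cv2.resize(i,None,fx=8,fy=8,interpolation=cv2.INTER_NEAREST)
cv2.imwrite("pics/%s.png"%sys.argv[1],np.hstack([f(old),f(r["image"][185:225,270:315,::-1])]))
for y in range(194,222):
    xs=np.where(m[y,283:304])[0]+283; print(y,(int(xs.min()),int(xs.max())) if len(xs) else None,end=' ')
E
python3 look.py b1
```

```text
t 11.4 pos [ 0.6118 -0.1547  0.1641] psi -1.169 j [-0.3581  0.4014  1.4844  0.0005  1.2572  0.8111] op 24.08 ff 0.0 F [-0.0773  0.6698 -0.0117] T [-0.0244 -0.0554  0.0152]
M [[ 0.9205  0.3907 -0.0011]
 [ 0.3907 -0.9205  0.001 ]
 [-0.0007 -0.0013 -1.    ]]
tool mm [ 0.5675  1.207  56.0691]
194 None 195 None 196 None 197 None 198 None 199 None 200 (289, 296) 201 (289, 296) 202 (289, 296) 203 (289, 296) 204 (289, 296) 205 (289, 296) 206 (289, 296) 207 (290, 295) 208 None 209 None 210 (291, 294) 211 (291, 294) 212 (291, 294) 213 (291, 294) 214 (291, 294) 215 (291, 294) 216 (289, 296) 217 (288, 296) 218 (288, 296) 219 (289, 296) 220 (291, 295) 221 None
```

View pics/b1.png

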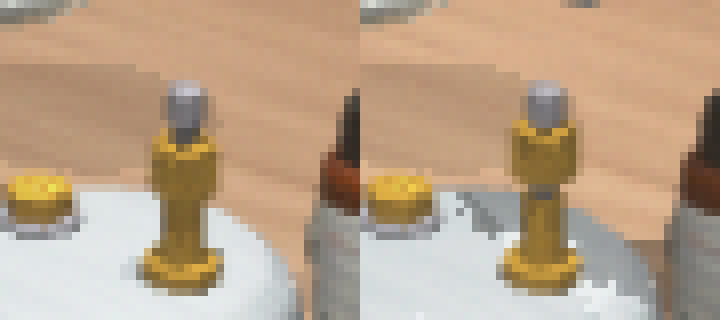

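The nut in the new crop sits about 2 px higher (rows 200 to 207, before 202 to 208), with a gap showing above the stem. It's turning as planned, so I'll regrip for the last part.

In the tool's units: 55 mm / 750 = 0.0733, 40 mm / 750 = 0.0533.

Emit:
play_rows(linear=[[0, 0.0007, 0.0267], [0.0007, 0.0011, 0.0533], [0.0007, 0.0011, 0.0733], [0.0007, 0.0011, 0.0733], [0.0007, 0.0011, 0.0733], [0.0007, 0.0011, 0.0733], [0.0007, 0.0011, 0.0733], [0.0007, 0.0011, 0.0733]], rotation=[[0, 0, 0], [0, 0, 0], [0, 0, 0], [0, 0, 0], [0, 0, 0], [0, 0, 0], [0, 0, 0], [0, 0, 0]], fingers=[24, 24, 24, 24, 15, 10, 10, 10])

```text
clock: 12.45
eef_pos: [0.6131, -0.1553, 0.1096]
eef_rot: [0.98, 0.199, 0.0, -0.0]
wrist_force: [-1.3, 2.6, 0.9]
opening: 0.0124
finger_force: 24.5
```

```bash
python3 t.py; python3 av.py
```

```text
t 12.45 pos [ 0.6131 -0.1553  0.1096] psi -1.17 j [-0.3585  0.4455  1.5567  0.0009  1.1394  0.8111] op 12.43 ff 24.481153786182404 F [-1.2934  2.5839  0.8574] T [0.466  0.1708 0.0431]
M [[ 0.9207  0.3902  0.0003]
 [ 0.3902 -0.9207  0.0008]
 [ 0.0005 -0.0006 -1.    ]]
mean [-1.2415  4.0708  1.5677  0.5803  0.2106  0.001 ] sd [0.634  0.5395 0.6944 0.0824 0.038  0.0204] t 12.75
```

In the tool's units: -0.3 mm / 750 = -0.0004, -0.2 mm / 750 = -0.0003, -0.24 rad / 4 = -0.06.

Emit:
play_rows(linear=[[0, 0, -0.0001], [0, 0, -0.0003], [0, 0, -0.0004]], rotation=[[0, 0, -0.02], [0, 0, -0.04], [0, 0, -0.06]], fingers=[10, 10, 10])

```text
clock: 13.12
eef_pos: [0.6131, -0.1553, 0.1097]
eef_rot: [0.949, 0.316, 0.0, -0.0]
wrist_force: [-1.2, 5.3, 3.3]
opening: 0.0125
finger_force: 24.5
```

```bash
python3 t.py; python3 av.py
```

```text
t 13.12 pos [ 0.6131 -0.1553  0.1097] psi -0.928 j [-0.3585  0.4455  1.5563  0.0009  1.14    0.5687] op 12.52 ff 24.549886286258698 F [-1.2111  5.2775  3.3346] T [0.676  0.2165 0.0024]
M [[ 0.8002  0.5998  0.0001]
 [ 0.5998 -0.8002  0.0009]
 [ 0.0006 -0.0007 -1.    ]]
mean [-1.7812  4.7286  2.6829  0.7521  0.2179  0.0098] sd [0.4136 0.4199 0.4912 0.0427 0.0121 0.0301] t 13.425
```

```bash
cat > av.py <<'E'
from h import *
a=[]
s=env.read_state(); print("now",s["clock"],"Tz",s["ft_torque"][2],"j6t",s["joint_torque"][5],"pos",s["eef_pos"],"j6",s["joints"][5])
for i in range(4):
    eyes.read_camera("side"); s=env.read_state(); a.append(np.r_[s["wrist_force"],s["ft_torque"],s["joint_torque"][5]])
a=np.array(a); print("mean",a.mean(0),"sd",a.std(0))
E
python3 av.py
```

```text
now 13.425 Tz -0.006689534734942359 j6t 0.015047838678583503 pos [ 0.6131 -0.1553  0.1096] j6 0.5724926826496302
mean [-1.3878  5.3395  2.75    0.756   0.2283  0.0071  0.0148] sd [0.4058 0.6649 0.4084 0.0404 0.0236 0.0165 0.    ]
```

In the tool's units: -0.4 mm / 750 = -0.0005, -0.3 mm / 750 = -0.0004, -0.32 rad / 4 = -0.08.

Emit:
play_rows(linear=[[0.0001, -0.0003, -0.0001], [0.0003, -0.0004, -0.0003], [0.0003, -0.0004, -0.0004], [0.0003, -0.0004, -0.0005]], rotation=[[0, 0, -0.02], [0, 0, -0.04], [0, 0, -0.06], [0, 0, -0.08]], fingers=[10, 10, 10, 10])

```text
clock: 14.12
eef_pos: [0.6131, -0.1553, 0.11]
eef_rot: [0.887, 0.463, 0.0, -0.0]
wrist_force: [-1.6, 4.4, 1.7]
opening: 0.0125
finger_force: 24.6
```

```bash
python3 av.py
```

```text
now 14.125 Tz -0.042311132454872294 j6t 0.4812314361333847 pos [ 0.6131 -0.1553  0.11  ] j6 0.25047634010984143
mean [-1.6657  3.7919  2.8967  0.6764  0.2213  0.0033 -0.1277] sd [0.2218 0.3941 0.3594 0.0071 0.0189 0.0153 0.1049]
```

In the tool's units: -0.3 mm / 750 = -0.0004, -0.2 mm / 750 = -0.0003, -0.24 rad / 4 = -0.06.

Emit:
play_rows(linear=[[0, -0.0001, -0.0001], [0, -0.0001, -0.0003], [0, -0.0001, -0.0004], [0, -0.0001, -0.0004], [0, -0.0001, -0.0004]], rotation=[[0, 0, -0.02], [0, 0, -0.04], [0, 0, -0.06], [0, 0, -0.06], [0, 0, -0.06]], fingers=[10, 10, 10, 10, 10])

```text
clock: 14.95
eef_pos: [0.6131, -0.1553, 0.1102]
eef_rot: [0.826, 0.564, 0.0, 0.0]
wrist_force: [-1.0, 4.7, 2.6]
opening: 0.0126
finger_force: 24.6
```

```bash
python3 av.py
```

```text
now 14.95 Tz 0.015750261300749337 j6t 0.01142713677836582 pos [ 0.6131 -0.1553  0.1102] j6 0.01342508063901287
mean [-1.348   4.4233  3.0719  0.6981  0.1973 -0.0354 -0.0015] sd [0.0506 0.3979 0.4149 0.0226 0.0226 0.0457 0.006 ]
```

In the tool's units: -0.3 mm / 750 = -0.0004, -0.2 mm / 750 = -0.0003, -0.2 rad / 4 = -0.05.

Emit:
play_rows(linear=[[0, -0.0001, -0.0001], [0, -0.0001, -0.0003], [0, -0.0001, -0.0004], [0, -0.0001, -0.0004], [0, -0.0001, -0.0004]], rotation=[[0, 0, -0.02], [0, 0, -0.04], [0, 0, -0.05], [0, 0, -0.05], [0, 0, -0.05]], fingers=[10, 10, 10, 10, 10])

```text
clock: 15.78
eef_pos: [0.6131, -0.1553, 0.1105]
eef_rot: [0.765, 0.644, 0.0, 0.0]
wrist_force: [-1.0, 3.6, 2.4]
opening: 0.0128
finger_force: 24.6
```

```bash
python3 av.py
```

```text
now 15.775 Tz 0.004609929516495044 j6t -0.001247750515176449 pos [ 0.6131 -0.1553  0.1105] j6 -0.18754933313802788
mean [-0.7871  4.7479  2.3933  0.7118  0.1075  0.0216 -0.0066] sd [0.3187 0.1739 0.3885 0.0318 0.0242 0.0365 0.0026]
```

In the tool's units: -0.2 mm / 750 = -0.0003, -0.1 mm / 750 = -0.0001, -0.16 rad / 4 = -0.04.

Emit:
play_rows(linear=[[0, -0.0001, -0.0001], [0, -0.0001, -0.0003], [0, -0.0001, -0.0003], [0, -0.0001, -0.0003], [0, -0.0001, -0.0003]], rotation=[[0, 0, -0.02], [0, 0, -0.04], [0, 0, -0.04], [0, 0, -0.04], [0, 0, -0.04]], fingers=[10, 10, 10, 10, 10])

```text
clock: 16.6
eef_pos: [0.6131, -0.1553, 0.1107]
eef_rot: [0.711, 0.703, 0.0, 0.0]
wrist_force: [0.4, 4.8, 2.0]
opening: 0.0126
finger_force: 24.5
```

```bash
python3 av.py
```

```text
now 16.6 Tz -0.015221921327779088 j6t -0.026734188431873918 pos [ 0.6131 -0.1553  0.1107] j6 -0.347595302342187
mean [ 0.053   4.6871  2.6875  0.7387 -0.0298 -0.0252 -0.0339] sd [0.3091 0.4095 0.4607 0.03   0.0206 0.0122 0.0026]
```

In the tool's units: -0.2 mm / 750 = -0.0003, -0.1 mm / 750 = -0.0001, -0.14 rad / 4 = -0.035.

Emit:
play_rows(linear=[[0, 0, -0.0001], [0, 0, -0.0003], [0, 0, -0.0003], [0, 0, -0.0003], [0, 0, -0.0003]], rotation=[[0, 0, -0.02], [0, 0, -0.035], [0, 0, -0.035], [0, 0, -0.035], [0, 0, -0.035]], fingers=[10, 10, 10, 10, 10])

```text
clock: 17.42
eef_pos: [0.613, -0.1553, 0.1108]
eef_rot: [0.66, 0.751, 0.0, 0.0]
wrist_force: [0.9, 5.2, 1.4]
opening: 0.0125
finger_force: 24.5
```

```bash
python3 av.py
```

```text
now 17.425 Tz -0.09326126807348382 j6t -0.1038648490794003 pos [ 0.613  -0.1553  0.1108] j6 -0.48778979762602936
mean [ 1.0501  4.5425  1.159   0.7285 -0.2051 -0.1074 -0.1097] sd [0.4749 0.3969 0.6362 0.0252 0.0227 0.0176 0.0021]
```

The holding torque rose from about 0 to 0.034, then to 0.11 N m, so the stop is reached with only a slight core twist. I'll release, go up and look.

In the tool's units: -50 mm / 750 = -0.0667, -40 mm / 750 = -0.0533.

Emit:
play_rows(linear=[[0, 0, 0], [0, 0, 0], [0, 0, -0.0267], [0, 0, -0.0533], [0, 0, -0.0667], [0, 0, -0.0667], [0, 0, -0.0667], [0, 0, -0.0667]], rotation=[[0, 0, 0], [0, 0, 0], [0, 0, 0], [0, 0, 0], [0, 0, 0], [0, 0, 0], [0, 0, 0], [0, 0, 0]], fingers=[24, 24, 24, 24, 24, 0, 0, 0])

```text
clock: 18.62
eef_pos: [0.6123, -0.1552, 0.1599]
eef_rot: [0.66, 0.752, -0.0, -0.001]
wrist_force: [0.6, -0.5, 0.6]
opening: 0.0002
finger_force: 0.0
```

```bash
python3 t.py .6130 -.1553 .145; python3 look.py b2; python3 av.py
```

```text
t 18.62 pos [ 0.6123 -0.1552  0.1599] psi 0.13 j [-0.3583  0.4054  1.4885 -0.      1.2493 -0.4883] op 0.24 ff 0.0 F [ 0.5616 -0.5467  0.6461] T [ 0.0142 -0.04    0.0096]
M [[-0.1297  0.9916 -0.0016]
 [ 0.9916  0.1297  0.0006]
 [ 0.0008 -0.0015 -1.    ]]
tool mm [-0.2171  0.6839 14.9362]
194 None 195 None 196 None 197 None 198 None 199 (290, 290) 200 (289, 296) 201 (289, 296) 202 (289, 296) 203 (289, 296) 204 (289, 296) 205 (289, 296) 206 (290, 296) 207 None 208 None 209 (290, 290) 210 (290, 294) 211 (291, 294) 212 (291, 294) 213 (291, 294) 214 (291, 294) 215 (290, 294) 216 (289, 296) 217 (288, 296) 218 (288, 296) 219 (289, 296) 220 (291, 295) 221 None now 18.675 Tz 0.029106683512252974 j6t -4.7490541419392684e-05 pos [ 0.6124 -0.1552  0.1601] j6 -0.48830155610610565
mean [-0.0184  0.3124 -0.0467 -0.0088 -0.0368 -0.0096 -0.    ] sd [0.2829 0.481  0.3828 0.036  0.0505 0.0315 0.    ]
```

View pics/b2.png

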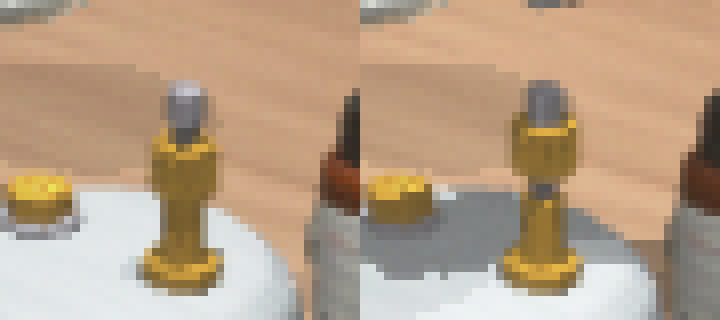

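The right-hand crop shows the nut higher still (rows 200 to 206), with the bare pin visible above the stem. Now I'll bring the closed fingertips over the tip.

In the tool's units: 18 mm / 750 = 0.024, 15 mm / 750 = 0.02.

Emit:
play_rows(linear=[[0, 0.0007, 0.0107], [-0.0003, 0.0008, 0.02], [-0.0003, 0.0008, 0.024], [-0.0003, 0.0008, 0.024], [-0.0003, 0.0008, 0.024]], rotation=[[0, 0, 0], [0, 0, 0], [0, 0, 0], [0, 0, 0], [0, 0, 0]], fingers=[0, 0, 0, 0, 0])

```text
clock: 19.5
eef_pos: [0.6136, -0.1555, 0.143]
eef_rot: [0.66, 0.752, 0.0, 0.0]
wrist_force: [0.3, 0.5, 0.5]
opening: -0.0003
finger_force: 0.0
```

```bash
python3 av.py
```

```text
now 19.5 Tz 0.004640532006286367 j6t -2.5195442532321977e-06 pos [ 0.6136 -0.1555  0.143 ] j6 -0.4881364274638674
mean [ 0.5838  0.5132 -0.1091 -0.0105 -0.0004  0.0058  0.    ] sd [0.2438 0.5343 0.3394 0.0087 0.0316 0.0586 0.    ]
```

In the tool's units: 5 mm / 750 = 0.0067, 4 mm / 750 = 0.0053.

Emit:
play_rows(linear=[[0, 0, 0.0013], [0, 0, 0.0027], [0, 0, 0.004], [0, 0, 0.0053], [0, 0, 0.0067], [0, 0, 0.0067], [0, 0, 0.0067]], rotation=[[0, 0, 0], [0, 0, 0], [0, 0, 0], [0, 0, 0], [0, 0, 0], [0, 0, 0], [0, 0, 0]], fingers=[0, 0, 0, 0, 0, 0, 0])

```text
clock: 20.58
eef_pos: [0.6135, -0.1554, 0.1381]
eef_rot: [0.66, 0.752, 0.0, 0.0]
wrist_force: [-0.2, -0.3, 1.7]
opening: 0.0003
finger_force: 0.7
```

```bash
python3 av.py
```

```text
now 20.575 Tz 0.0036642266194898037 j6t 1.3934155163042306e-05 pos [ 0.6135 -0.1554  0.1381] j6 -0.48809005181044934
mean [-0.4831  0.4992  1.6092  0.0054  0.0838 -0.0103  0.    ] sd [0.2231 0.3339 0.1293 0.0123 0.0329 0.0307 0.    ]
```

In the tool's units: 4.3 mm / 750 = 0.0057, 4 mm / 750 = 0.0053.

Emit:
play_rows(linear=[[0, 0, 0.0007], [0, 0, 0.0013], [0, 0, 0.002], [0, 0, 0.0027], [0, 0, 0.0033], [0, 0, 0.004], [0, 0, 0.0047], [0, 0, 0.0053], [0, 0, 0.0057], [0, 0, 0.0057]], rotation=[[0, 0, 0], [0, 0, 0], [0, 0, 0], [0, 0, 0], [0, 0, 0], [0, 0, 0], [0, 0, 0], [0, 0, 0], [0, 0, 0], [0, 0, 0]], fingers=[0, 0, 0, 0, 0, 0, 0, 0, 0, 0])

```text
clock: 22.02
eef_pos: [0.6136, -0.1555, 0.1345]
eef_rot: [0.66, 0.752, 0.0, 0.0]
wrist_force: [-2.8, 0.3, 7.2]
opening: 0.0
finger_force: 3.9
```

```bash
python3 av.py
```

```text
now 22.025 Tz -0.01531307972139159 j6t 0.000238475267906324 pos [ 0.6136 -0.1555  0.1345] j6 -0.4881226830477372
mean [-2.2324  0.907   8.0504  0.1179  0.3171  0.0099  0.0002] sd [0.442  0.333  0.384  0.0091 0.0316 0.0302 0.    ]
```

In the tool's units: 1.8 mm / 750 = 0.0024, 1.6 mm / 750 = 0.0021.

Emit:
play_rows(linear=[[0, 0, 0.0005], [0, 0, 0.0011], [0, 0, 0.0016], [0, 0, 0.0021], [0, 0, 0.0024], [0, 0, 0.0024], [0, 0, 0.0024]], rotation=[[0, 0, 0], [0, 0, 0], [0, 0, 0], [0, 0, 0], [0, 0, 0], [0, 0, 0], [0, 0, 0]], fingers=[0, 0, 0, 0, 0, 0, 0])

```text
clock: 23.1
eef_pos: [0.6136, -0.1555, 0.1332]
eef_rot: [0.66, 0.752, 0.0, 0.001]
wrist_force: [-2.8, 1.3, 10.2]
opening: -0.0001
finger_force: 4.9
```

```bash
python3 av.py
```

```text
now 23.1 Tz -0.011682376456731904 j6t 0.00031020345886645373 pos [ 0.6136 -0.1555  0.1332] j6 -0.4881328876908165
mean [-2.5002  0.8562  9.7585  0.1316  0.4362 -0.0056  0.0003] sd [0.7157 0.3973 0.1623 0.0293 0.0159 0.0249 0.    ]
```

In the tool's units: 0.4 mm / 750 = 0.0005, 0.2 mm / 750 = 0.0003.

Emit:
play_rows(linear=[[0, 0, 0.0003], [0, 0, 0.0005], [0, 0, 0.0005]], rotation=[[0, 0, 0], [0, 0, 0], [0, 0, 0]], fingers=[0, 0, 0])

```text
clock: 23.68
eef_pos: [0.6136, -0.1555, 0.1329]
eef_rot: [0.66, 0.752, 0.0, 0.001]
wrist_force: [-2.4, 0.2, 11.4]
opening: -0.0
finger_force: 5.1
```

```bash
python3 av.py
```

```text
now 23.675 Tz -0.02471161135532652 j6t 0.0003358144840603927 pos [ 0.6136 -0.1555  0.1329] j6 -0.48809787292775314
mean [-2.8708  1.0475 10.1902  0.1215  0.4388 -0.0069  0.0003] sd [0.3222 0.4649 0.2257 0.0316 0.0095 0.0246 0.    ]
```

In the tool's units: 0.4 mm / 750 = 0.0005, 0.2 mm / 750 = 0.0003.

Emit:
play_rows(linear=[[0, 0, 0.0003], [0, 0, 0.0005], [0, 0, 0.0005]], rotation=[[0, 0, 0], [0, 0, 0], [0, 0, 0]], fingers=[0, 0, 0])

```text
clock: 24.25
eef_pos: [0.6136, -0.1555, 0.1327]
eef_rot: [0.66, 0.752, 0.0, 0.001]
wrist_force: [-2.8, 1.4, 11.7]
opening: -0.0001
finger_force: 5.6
```

```bash
python3 av.py
```

```text
now 24.25 Tz -0.03781449670363033 j6t 0.0003247984204790555 pos [ 0.6136 -0.1555  0.1327] j6 -0.4881388010563267
mean [-2.8012  0.7882 11.4338  0.181   0.53   -0.0177  0.0003] sd [0.183  0.3102 0.4    0.0099 0.0188 0.0146 0.    ]
```

In the tool's units: 0.4 mm / 750 = 0.0005, 0.2 mm / 750 = 0.0003.

Emit:
play_rows(linear=[[0, 0, 0.0003], [0, 0, 0.0005], [0, 0, 0.0005]], rotation=[[0, 0, 0], [0, 0, 0], [0, 0, 0]], fingers=[0, 0, 0])

```text
clock: 24.82
eef_pos: [0.6137, -0.1555, 0.1326]
eef_rot: [0.66, 0.752, 0.0, 0.001]
wrist_force: [-2.6, 0.4, 12.7]
opening: 0.0004
finger_force: 6.3
```

```bash
python3 av.py
```

```text
now 24.825 Tz 0.03439947543629342 j6t 0.00039724327507428825 pos [ 0.6137 -0.1555  0.1326] j6 -0.4881267434893501
mean [-3.4206  1.0722 12.6368  0.2077  0.5701 -0.0133  0.0004] sd [0.3188 0.4495 0.4092 0.0185 0.0144 0.0239 0.    ]
```

In the tool's units: 0.6 mm / 750 = 0.0008, 0.4 mm / 750 = 0.0005.

Emit:
play_rows(linear=[[0, 0, 0.0003], [0, 0, 0.0005], [0, 0, 0.0008], [0, 0, 0.0008], [0, 0, 0.0008]], rotation=[[0, 0, 0], [0, 0, 0], [0, 0, 0], [0, 0, 0], [0, 0, 0]], fingers=[0, 0, 0, 0, 0])

```text
clock: 25.65
eef_pos: [0.6137, -0.1555, 0.1326]
eef_rot: [0.66, 0.752, 0.0, 0.001]
wrist_force: [-3.6, 1.3, 15.1]
opening: 0.0002
finger_force: 7.4
```

```bash
python3 av.py; python3 look.py c1
```

```text
now 25.65 Tz 0.007956898314042105 j6t 0.00046169285269570537 pos [ 0.6137 -0.1555  0.1326] j6 -0.48816556206578504
mean [-3.452   1.135  14.8149  0.2107  0.6864 -0.0139  0.0005] sd [0.3519 0.5912 0.4348 0.0401 0.0235 0.0084 0.    ]
194 None 195 None 196 None 197 None 198 None 199 None 200 None 201 None 202 (290, 296) 203 (289, 296) 204 (289, 296) 205 (289, 296) 206 (289, 296) 207 (289, 296) 208 (290, 296) 209 (290, 295) 210 (291, 294) 211 (291, 294) 212 (291, 294) 213 (291, 294) 214 (291, 294) 215 (290, 294) 216 (289, 296) 217 (288, 296) 218 (288, 296) 219 (289, 296) 220 (291, 295) 221 None
```

View pics/c1.png

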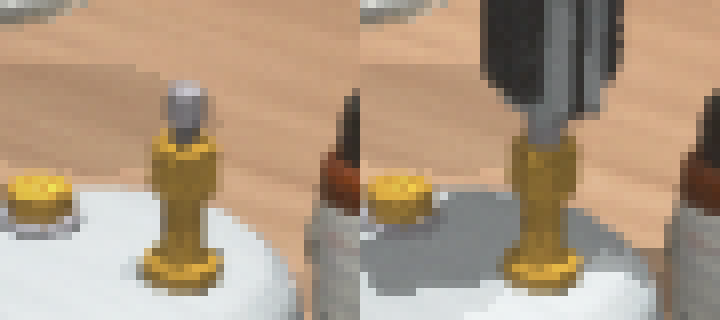

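The nut is down at rows 202 to 209 and the force rises without further travel, so the tip is at the bottom with about 15 N on it. I'll hold for the rest of the two seconds and then lift.

Emit:
play_rows(linear=[[0, 0, 0], [0, 0, 0], [0, 0, 0], [0, 0, 0], [0, 0, 0], [0, 0, 0], [0, 0, 0], [0, 0, 0], [0, 0, 0], [0, 0, 0]], rotation=[[0, 0, 0], [0, 0, 0], [0, 0, 0], [0, 0, 0], [0, 0, 0], [0, 0, 0], [0, 0, 0], [0, 0, 0], [0, 0, 0], [0, 0, 0]], fingers=[0, 0, 0, 0, 0, 0, 0, 0, 0, 0])

```text
clock: 27.15
eef_pos: [0.6137, -0.1555, 0.1326]
eef_rot: [0.66, 0.752, 0.0, 0.001]
wrist_force: [-3.3, 1.2, 15.4]
opening: 0.0001
finger_force: 7.4
```

In the tool's units: -60 mm / 750 = -0.08, -55 mm / 750 = -0.0733.

Emit:
play_rows(linear=[[0, 0, -0.0013], [0, 0, -0.0027], [0, 0, -0.0047], [0, 0, -0.0067], [0, 0, -0.0093], [0, 0, -0.0133], [0, 0, -0.0267], [0, 0, -0.0467], [0, 0, -0.0733], [0, 0, -0.08], [0, 0, -0.08], [0, 0, -0.08]], rotation=[[0, 0, 0], [0, 0, 0], [0, 0, 0], [0, 0, 0], [0, 0, 0], [0, 0, 0], [0, 0, 0], [0, 0, 0], [0, 0, 0], [0, 0, 0], [0, 0, 0], [0, 0, 0]], fingers=[0, 0, 0, 0, 0, 0, 0, 0, 0, 0, 0, 0])

```text
clock: 28.65
eef_pos: [0.613, -0.1553, 0.1893]
eef_rot: [0.66, 0.752, -0.0, -0.001]
wrist_force: [0.7, 0.1, -0.0]
opening: -0.0001
finger_force: 0.0
```

```bash
python3 t.py; python3 look.py c2
```

```text
t 28.65 pos [ 0.613  -0.1553  0.1893] psi 0.13 j [-0.3581  0.3867  1.4432  0.0001  1.3132 -0.4881] op -0.13 ff 0.0 F [ 0.7011  0.0805 -0.0359] T [-0.0202 -0.0158  0.0011]
M [[-0.1296  0.9916 -0.0013]
 [ 0.9916  0.1296  0.0006]
 [ 0.0007 -0.0012 -1.    ]]
194 None 195 None 196 None 197 None 198 None 199 (290, 296) 200 (289, 296) 201 (289, 296) 202 (289, 296) 203 (289, 296) 204 (289, 296) 205 (289, 296) 206 (290, 296) 207 None 208 None 209 (290, 290) 210 (290, 294) 211 (291, 294) 212 (291, 294) 213 (291, 294) 214 (291, 294) 215 (290, 294) 216 (289, 296) 217 (288, 296) 218 (288, 296) 219 (289, 296) 220 (291, 295) 221 None
```

View pics/c2.png

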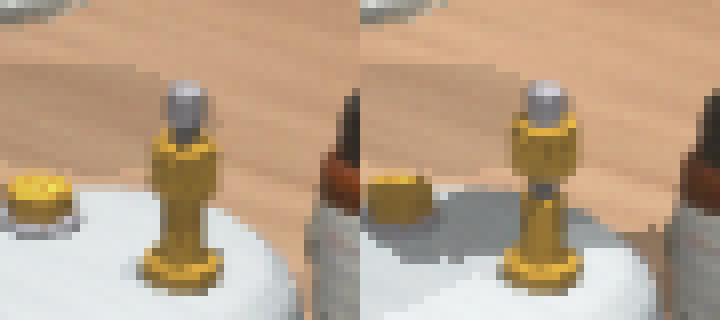

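The tip is back up at row 195, and the nut is still at its stop (rows 199 to 206). I'll hand the job in.

```bash
python3 -c "
from station import env
print(env.close_job())"
```

```text
the job is handed in; nothing more can be done
None
```

I unscrewed the nut up to its stop, pressed the tip fully down at about 15 N for a little over two seconds, and it sprang back up; the job was handed in at about 29 s, and no verdict was shown.

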